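# Load the stock lane and set its stock dial

### The job

Slide the gate of the roofed stock lane fully open, load every small blue stock box from the rubber mat into the lane, label ends first, one behind the other, pushing each in under the roof until the gate can pass in front of the last one, and slide the gate fully shut again. Turn the inner knob of the stock dial so that it points to the mark for the number of boxes now in the lane (as many dots as boxes), without turning the outer ring round it. Leave the tape roll, the can and the carton where they are.

Things in the scene. Friction and masses are not known exactly. Their poses are not given: they have to be found in the camera images.
- box1_c (a point): stock box of plain blue plastic with a lid, 60 mm long (own x) x 56 mm wide (own y) x 44 mm high, 0.15 to 0.3 kg, paper label on both short ends (the 56 mm wide ones); this point is its centre, 22 mm up, z up. Two to four such boxes are there; absent ones read None
- box2_c (a point): another such box, same size and axes
- box3_c (a point): another such box, same size and axes
- box4_c (a point): another such box, same size and axes
- box5_c (a point): another such box, same size and axes
- mat: flat black rubber goods-in mat 3 mm thick, L-shaped (240 x 260 mm with a 120 x 130 mm tongue to +x), fixed; origin on its underside, 165 mm from its -x edge. The boxes start on it, upright, at least 105 mm apart between centres
- lane: roofed steel stock lane fixed to the bench, whose top is its floor. Origin: at bench level on the lane's centre line below the roof's front edge; x points into the lane. Roof: three strips along x with gaps, from x = 0 to 344 mm, underside 52 mm, top 56 mm up. Side walls 66 mm apart from x = -12 mm on; back wall at x = 340 mm. Boxes go in upright, 56 mm width across; fingers do not fit in
- lane_apron (a point): point at bench level on the lane's centre line 72 mm before the roof's edge, in the open-topped apron: two guide rails 14 mm high, 63 mm apart from lane x = -60 to -34 mm, flaring to about 88 mm apart at x = -129 mm. The gate crosses between rails and roof at x = -25 mm. Boxes stay where left and push one another along
- gate (a joint): the gate's slide (m): 0 = shut across the lane mouth, 0.078 = fully open; it opens towards the lane's -y and stays where it is left (friction about 1.5 N). Gate plate 6 mm thick (in x: from -28 to -22 mm of the lane), 2 to 32 mm above the bench
- gate_grip (a point): grip point on the gate's upright round black post, 14 mm diameter, top 84 mm above the bench; this point is on its axis, 66 mm above the bench. Shut, it is 66 mm to the lane's -y side of the centre line; it moves with the gate
- follower (a joint): grey stop plate (56 mm wide, 2 to 42 mm high) inside the lane that the boxes push back (m): 0 = its front face 4 mm inside the roof's edge; grows as it goes deeper, to 0.322; friction about 2.5 N, no spring
- dial: fixed grey plate of the stock dial, 124 x 124 x 20 mm; origin at the middle of its underside, which is also the axis of both knobs; z up. White marks on its top 48 mm from the axis: seen from above a short bar (none) at +1.375 rad counter-clockwise from the plate's +x, then clockwise every 0.55 rad marks of one to five dots
- inner (a joint): inner knob (rad): 0 = points to the short bar (none), grows clockwise seen from above; one dot 0.55, two 1.10, three 1.65, four 2.20, five 2.75. Range -0.6 to 3.3. It stays where it is left (friction 0.025 N m)
- inner_grip (a point): grip point of the inner knob: on the axis, 56 mm above the bench. The knob is an upright black bar 42 mm long, 14 mm thick, from 38 to 70 mm above the bench, that turns about its middle, with a white line on top towards its pointing end. Seen from above the pointing end stands at dial yaw + 1.375 - (inner value) rad
- outer (a joint): outer ring (rad), must not be turned; grey ribbed disc of 68 mm diameter, top 34 mm above the bench, below and round the inner knob; friction 0.03 N m
- outer_mark (a point): black mark on the outer ring's top, 28 mm from the axis
- tape: roll of brown tape, 90 mm diameter, 45 mm high, to be left alone; origin at the middle of its underside
- can: can, 66 mm diameter, 70 mm high, to be left alone; origin at the middle of its underside
- carton: cardboard carton 100 x 120 x 80 mm, to be left alone; origin at the middle of its underside
There are look-alikes about, which are no part of the job. Leave any brown look-alike of the part that bears box5_c alone. Leave any orange look-alike of the part that bears box4_c alone.

How it is judged:
By the outcome, as a careful person would: the job done as asked, in the order asked, and still so for the second after the job is handed in, with the robot touching nothing.
Of box1, box2, box3, box4, box5 only 2 to 4 are there at a start; the rules pass over those that are not, and their reading is None.
At some moment in a run one of box1, box2, box3, box4, box5 may be knocked a few centimetres aside while the robot is not near it.
Once in a run the grip may slacken for a moment while it holds something.
It also fails if it takes over 210 s, if anything falls off the work surface, if the arm or the gripper's body presses on something with over 40 N, if the wrist force passes 120 N, or if a joint passes its speed limit or range.

### The arm

A 7-joint arm with a two-finger parallel gripper is mounted at the origin on the work surface. World frame = base frame: x ahead of the robot, y to its left, z up, the work surface at z = 0. Lengths are in m, angles in rad, forces in N, time in s.
With the tool pointing down it reaches from about 0.4 to 0.85 m from the base axis. Payload 10.4 kg.
Tool frame: the origin (TCP) lies between the finger pads; the fingertips stand ahead of it and the grasp point (between the pads) lies 5 mm behind it (manip.tip_extent is the z of the fingertips in the tool frame, in m); z points along the fingers, y is the line along which they close (so a half turn about z gives the same grasp; the last joint's range is limited). The gripper opens to 85 mm and grips with 20 to 120 N. Pads are 22 mm wide; open, the fingers measure 114 mm over their backs; the gripper's body (76 mm by 85 mm) begins 54 mm behind the grasp point. The pads swing forward as they close: fully open they stand 13 mm farther back than shut.
Start: joints at [-1.302, 0.332, -0.065, 1.46, 0.022, 1.35, -0.088], TCP at [0.18, 0.599, 0.245] pointing down, gripper open.
Joint ranges: [-2.6, 2.6], [-0.5, 2.12], [-1.47, 1.34], [0.16, 2.42], [-1.27, 4.41], [0.06, 2.06], [-2.6, 2.6]. Speed limits (rad/s): [2.22, 2.22, 2.79, 2.79, 3.14, 3.14, 3.14].

### API

Orientations are given as a unit quaternion [x, y, z, w].
In Python, from workcell import status, viewer, manip gives the robot as it stands.
- The arm moves only by the tool play_rows, never from a script. Its argument "plan" is one flat list of numbers, 7 for each row, row after row: the turn, a rotation vector about the tool's x, y, z in degrees, then the shift along the tool's x, y, z in m, then the opening, from 0 (shut) to 1 (fully open). In form: [ax, ay, az, dx, dy, dz, grip, ax, ay, az, dx, dy, dz, grip, ...]. A call has 1 to 20 rows; each row is the pose to reach, as a shift and turn from the pose commanded when the call began, along the tool's axes at that moment; what a row does not reach only later rows make up. A row lasts 1/8 s, in which the tool goes at most 62.5 mm and 10.7 degrees, less where a joint would pass 70% of its speed; a pose out of reach is approached as far as the arm can. A call with a gripper value outside its range is refused whole. The fingers move at their own pace and stop on an object; "squeeze" is the grip in N (left out, the last holds). Time passes only in rows, so rows that repeat a pose let the fingers close. It gives the time, the measured TCP pose, the force, the opening and the grip force at its end, in the units of the state.
- status.get_obs(): the state, without advancing time (a new reading comes with each control period).
- viewer.camera(name): name is "scene" or "top" or "wrist"; returns the picture (420x560x3 uint8, red, green, blue); there is no depth.
- viewer.camera_model(name): a dict with "fx", "fy", "cx", "cy" (pixels), "R" (3x3) and "t" (3): a world point X has camera coordinates R X + t. Camera axes: x right, y down, z forward; pixel columns grow to the right and rows downward; lengths in m; the calibration is good to about 2 mm. A picture is of the moment at which its call begins: read the wrist's pose just before it. camera_model takes no time and is no camera call; for the wrist camera it gives the pose at the moment of the call.
- manip.hand_in(): hands the job in; it is judged then, once.
The state is a dict: "clock": time; "joint_pos": joint angles; "joint_velocities": joint speeds; "tau": joint torques, N m; "position": TCP position; "ee_rot": TCP orientation; "ft_force": force on the tool from outside, world axes, zero at the start; "torque": the same for the moment, N m; "grip_width": opening from 0.0 (shut) to 1.0 (fully open); "grasp_force": force on a finger pad.
Only numpy, scipy, OpenCV 4.12 (cv2) and the standard library are available. Lean on these libraries where they do the work, as an engineer would, in place of code of your own. Each camera call takes 0.05 s, during which the arm holds its last target. There are 200 camera calls.

## Working session

There is one attempt and no reset: what is moved stays moved. The work goes in short steps, Python scripts to look and compute and a tool call to move; the robot and the scene stay as the last step left them, time stands still between calls to the robot, and variables do not carry over. Pictures are saved under pics/ and viewed, at most 14 in all, crops included, and the job is handed in when it is done.

Besides the shell and the picture viewer there is one more tool, called after ">>>" by a JSON object that holds its "op" and its "data". play_rows: Moves the arm, as the interface text tells. Its arguments: {"type":"object","properties":{"plan":{"type":"array","items":{"type":"number"}},"squeeze":{"type":"number"}},"required":["plan"]}

```bash
ls; mkdir -p pics; python3 - <<'E'
from workcell import status, viewer, manip
import cv2
o=status.get_obs(); print(o['clock'],o['position'],o['ee_rot'],o['grip_width'],manip.tip_extent)
for n in ['top','scene']:
    im=viewer.camera(n); cv2.imwrite(f'pics/{n}0.png',im[:,:,::-1])
    m=viewer.camera_model(n); print(n,m)
E
```

```text
pics
0.0 [0.17970319 0.59823575 0.24451245] [ 1.45378336e-01  9.89375878e-01 -7.10123188e-04 -8.13740195e-05] 0.9992905070266855 0.014
top {'fx': 379.4897668068177, 'fy': 379.4897668068177, 'cx': 283.4606978025947, 'cy': 206.89386032977896, 'R': array([[-0.0092011 , -0.99982387,  0.01635743],
       [-0.99829853,  0.00824267, -0.05772439],
       [ 0.05757939, -0.01686073, -0.99819854]]), 't': array([0.02759364, 0.58695226, 1.04027396])}
scene {'fx': 423.634535346062, 'fy': 423.634535346062, 'cx': 282.81656210901156, 'cy': 212.86639130667237, 'R': array([[-0.34522673,  0.93841143, -0.01423011],
       [ 0.54374286,  0.18763008, -0.81800896],
       [-0.76495896, -0.29013607, -0.57502944]]), 't': array([ 0.1657229 , -0.26127407,  1.54464243])}
```

View pics/top0.png

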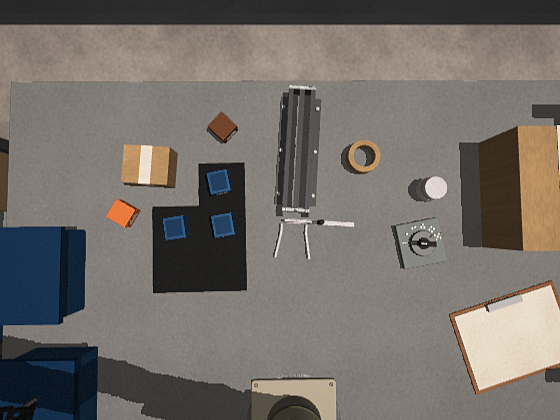

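View pics/scene0.png

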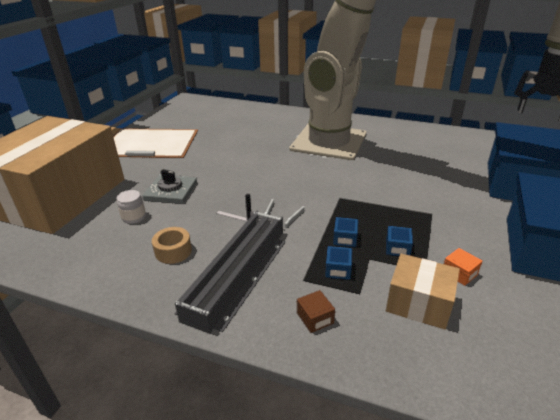

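Top view: three blue boxes at (219,181), (222,224) and (175,227). Look-alikes are the brown box at (222,127) and the orange box at (123,213); the big blue bins at the left are shelf stock. The lane mouth is at about (293,215), the gate post at (322,222) and the dial at (423,243).

```bash
cat > h.py <<'E'
from workcell import status, viewer, manip
import cv2, numpy as np
from scipy.spatial.transform import Rotation as Ro
def cam(n,name=None):
    m=viewer.camera_model(n); im=viewer.camera(n)[:,:,::-1].copy()
    if name: cv2.imwrite(f'pics/{name}.png',im)
    return im,m
def unp(m,uv,z):
    uv=np.atleast_2d(np.array(uv,float)); R,t=m['R'],m['t']; C=-R.T@t
    d=np.c_[(uv[:,0]-m['cx'])/m['fx'],(uv[:,1]-m['cy'])/m['fy'],np.ones(len(uv))]@R
    return C+d*((z-C[2])/d[:,2])[:,None]
def proj(m,X):
    c=np.atleast_2d(X)@m['R'].T+m['t']; return np.c_[c[:,0]/c[:,2]*m['fx']+m['cx'],c[:,1]/c[:,2]*m['fy']+m['cy']]
def go(p,phi=None,lab='',show=True):
    """tool-frame shift/turn from measured pose to TCP p, closing line at world angle phi (deg), tool down"""
    o=status.get_obs(); R=Ro.from_quat(o['ee_rot']); s=R.as_matrix().T@(np.array(p)-o['position'])
    rv=np.zeros(3)
    if phi is not None:
        a=np.radians(phi); y=np.array([np.cos(a),np.sin(a),0]); 
        if y@R.as_matrix()[:,1]<0: y=-y
        z=np.array([0,0,-1.]); rv=(R.inv()*Ro.from_matrix(np.c_[np.cross(y,z),y,z])).as_rotvec(degrees=True)
    if show: print(lab,'turn',rv.round(2),'shift',s.round(4)); 
    return rv,s
def st():
    o=status.get_obs(); R=Ro.from_quat(o['ee_rot']).as_matrix()
    print('t',round(o['clock'],2),'p',o['position'].round(4),'phi',np.degrees(np.arctan2(R[1,1],R[0,1])).round(2),'z',R[:,2].round(3),'F',np.round(o['ft_force'],1),'w',round(float(o['grip_width']),3),'gf',round(float(o['grasp_force']),1),'q',np.round(o['joint_pos'],2))
def boxes(im,m,z=0.047):
    b,g,r=[im[:,:,i].astype(int) for i in range(3)]
    k=((b>90)&(b-r>50)&(b>g+20)).astype(np.uint8); out=[]
    c,_=cv2.findContours(cv2.morphologyEx(k,cv2.MORPH_CLOSE,np.ones((3,3))),cv2.RETR_EXTERNAL,cv2.CHAIN_APPROX_NONE)
    for q in c:
        if cv2.contourArea(q)<200: continue
        P=unp(m,q[:,0],z)[:,:2]; rc=cv2.minAreaRect((P*1000).astype(np.float32))
        out.append((q[:,0].mean(0).round(),np.array(rc[0]).round(1),np.round(rc[1],1),round(rc[2],1)))
    return out
E
python3 - <<'E'
from h import *
im=cv2.imread('pics/top0.png'); m=viewer.camera_model('top')
for b in boxes(im,m): print(b)
print(unp(m,[[286,213],[307,213],[293,88],[316,88],[353,223],[423,243]],0))
a=cv2.resize(im[190:270,260:360],None,fx=8,fy=8,interpolation=cv2.INTER_CUBIC)[:600]
cv2.imwrite('pics/c1.png',a)
d=cv2.resize(im[205:275,380:460],None,fx=8,fy=8,interpolation=cv2.INTER_CUBIC); cv2.imwrite('pics/c2.png',d)
E
```

```text
(array([174., 227.]), array([532.7, 317.8]), array([60.2, 54. ]), 8.5)
(array([223., 225.]), array([538.7, 187.5]), array([60.3, 54.3]), 10.1)
(array([218., 181.]), array([656.4, 199.1]), array([59.8, 54.3]), 12.1)
[[ 0.57078532  0.01516541  0.        ]
 [ 0.57027888 -0.04427141  0.        ]
 [ 0.93122763 -0.00847716  0.        ]
 [ 0.93102708 -0.07488906  0.        ]
 [ 0.54083868 -0.17428245  0.        ]
 [ 0.48249174 -0.37194387  0.        ]]
```

View pics/c1.png

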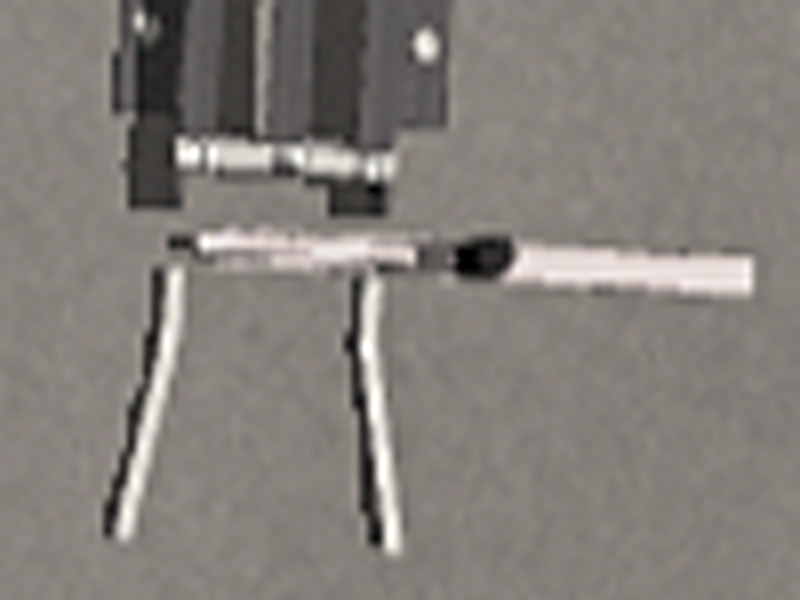

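View pics/c2.png

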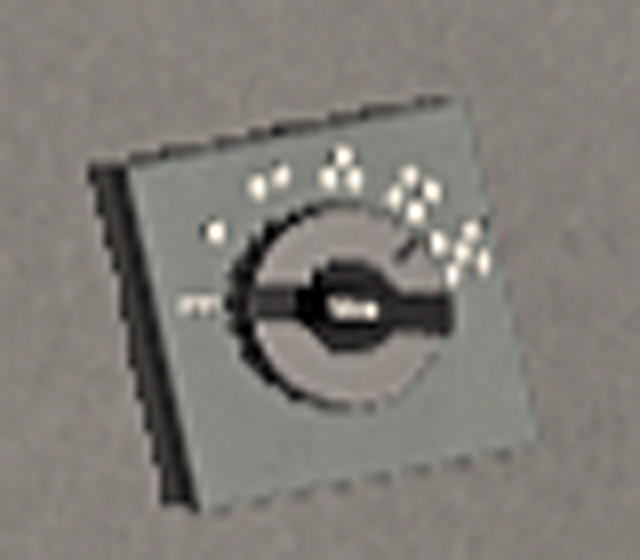

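The crops show the gate shut, with the post at about (320,222). The rails run from (275,257)/(309,259) to (281,223)/(306,225). On the dial, the short bar is at left and the knob's white line runs roughly horizontally. I chose the three blue boxes on the mat by colour and by their 60 x 54 mm size.

```bash
python3 - <<'E'
from h import *
m=viewer.camera_model('top')
print(unp(m,[[320.2,222.2]],0.084)); r=unp(m,[[275.5,257.5],[309,258.75],[281.5,223.5],[306.3,225]],0.014); print(r)
print('roof front corners',unp(m,[[260+120/8,190+110/8],[260+450/8,190+128/8]],0.056), unp(m,[[291,93],[313,93]],.056))
st(); go([0.50,-0.06,0.28],86,'hover')
w=viewer.camera_model('wrist'); o=status.get_obs(); print('wrist cam pos',-w['R'].T@w['t']-o['position'], w['R'], w['fx'])
E
```

```text
[[ 0.54255018 -0.07177237  0.084     ]]
[[ 0.44709188  0.04576987  0.014     ]
 [ 0.4426769  -0.04709656  0.014     ]
 [ 0.54104575  0.02831046  0.014     ]
 [ 0.53624777 -0.04078533  0.014     ]]
roof front corners [[ 0.5935384   0.04574782  0.056     ]
 [ 0.58658302 -0.06496551  0.056     ]] [[ 8.96164227e-01 -3.17866727e-04  5.60000000e-02]
 [ 8.95969119e-01 -6.04632042e-02  5.60000000e-02]]
t 0.1 p [0.1797 0.5983 0.2446] phi 73.28 z [-0.    -0.001 -1.   ] F [ 0.2  0.2 -0.5] w 1.0 gf 0.0 q [-1.3   0.33 -0.06  1.46  0.02  1.35 -0.09]
hover turn [-7.000e-02 -1.000e-02 -1.272e+01] shift [-0.4961 -0.5384 -0.0347]
wrist cam pos [-0.07852189  0.0238034   0.12861215] [[ 0.28931619  0.95723151 -0.00199405]
 [ 0.90799083 -0.27377283  0.31717676]
 [ 0.30306567 -0.09357494 -0.94836434]] 358.9196345244487
```

>>> {"op": "play_rows", "data": {"plan": [0,0,-12.7,-0.496,-0.538,-0.035,1,0,0,-12.7,-0.496,-0.538,-0.035,1,0,0,-12.7,-0.496,-0.538,-0.035,1,0,0,-12.7,-0.496,-0.538,-0.035,1,0,0,-12.7,-0.496,-0.538,-0.035,1,0,0,-12.7,-0.496,-0.538,-0.035,1,0,0,-12.7,-0.496,-0.538,-0.035,1,0,0,-12.7,-0.496,-0.538,-0.035,1,0,0,-12.7,-0.496,-0.538,-0.035,1,0,0,-12.7,-0.496,-0.538,-0.035,1,0,0,-12.7,-0.496,-0.538,-0.035,1,0,0,-12.7,-0.496,-0.538,-0.035,1,0,0,-12.7,-0.496,-0.538,-0.035,1,0,0,-12.7,-0.496,-0.538,-0.035,1,0,0,-12.7,-0.496,-0.538,-0.035,1,0,0,-12.7,-0.496,-0.538,-0.035,1,0,0,-12.7,-0.496,-0.538,-0.035,1,0,0,-12.7,-0.496,-0.538,-0.035,1]}}

```text
clock: 2.35
position: [0.5, -0.0591, 0.2804]
ee_rot: [0.035, 0.999, 0.0, 0.0]
ft_force: [0.5, 0.3, 0.0]
grip_width: 1.002
grasp_force: 0.0
```

```bash
python3 - <<'E'
from h import *
st(); im,m=cam('wrist','w1')
E
```

```text
t 2.35 p [ 0.5    -0.0591  0.2804] phi 86.0 z [ 0.  0. -1.] F [0.5 0.3 0. ] w 1.002 gf 0.0 q [-0.59  0.03  0.63  1.75 -0.02  1.37  1.55]
```

View pics/w1.png

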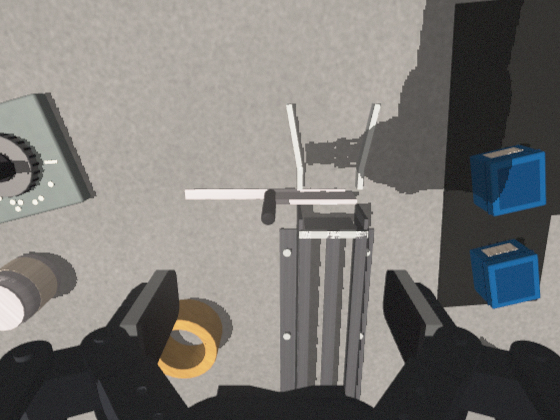

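The wrist view, with +x down, shows the rails from (291,104)/(377,104) to about (301,187)/(361,187). The post leans from (268,193) to (268,220), and the white roof edge is near row 235. The dial is at left and two boxes at right.

```bash
python3 - <<'E'
from h import *
im=cv2.imread('pics/w1.png')
cv2.imwrite('pics/w1c.png',cv2.resize(im[95:250,170:385],None,fx=3.7,fy=3.7,interpolation=cv2.INTER_CUBIC))
E
```

```text
(no output)
```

View pics/w1c.png

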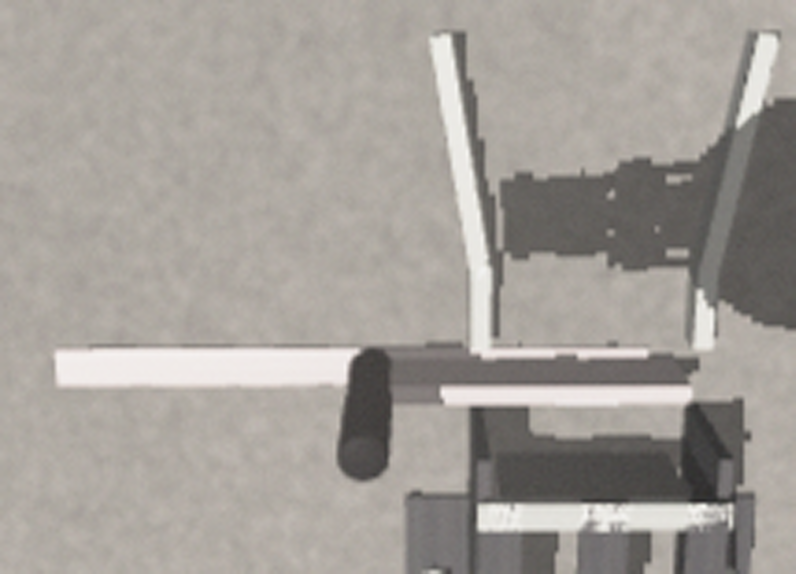

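```bash
cat >> h.py <<'E'
def crop2(uv,f,ox,oy): return np.array(uv,float)/f+[ox,oy]
E
python3 - <<'E'
from h import *
m=viewer.camera_model('wrist')
c=lambda a: crop2(a,3.7,170,95)
r=unp(m,c([[442,34],[765,34],[481,345],[704,345]]),.014); print('rails',r.round(4),'mid',(r[0]+r[1])[:2]/2,(r[2]+r[3])[:2]/2, np.linalg.norm(r[0]-r[1]),np.linalg.norm(r[2]-r[3]))
f=unp(m,c([[478,503],[733,503]]),.056); print('roof',f.round(4),f.mean(0))
print('post',unp(m,c([[362,458]]),.084))
print('bar left',unp(m,c([[55,348],[55,386]]),.0))
im=cv2.imread('pics/w1.png')
for b in boxes(im,m): print(b)
# lane edges far: detect in top image roof outer
E
```

```text
rails [[ 0.4422 -0.0459  0.014 ]
 [ 0.4489  0.0467  0.014 ]
 [ 0.5361 -0.0398  0.014 ]
 [ 0.5411  0.0291  0.014 ]] mid [4.45572725e-01 3.93829291e-04] [ 0.53860356 -0.00537235] 0.09288592766790983 0.06908982837676748
roof [[ 0.5709 -0.0447  0.056 ]
 [ 0.5762  0.0286  0.056 ]] [ 0.57354853 -0.00806701  0.056     ]
post [[ 0.54385442 -0.07504485  0.084     ]]
bar left [[ 0.53154839 -0.1758646   0.        ]
 [ 0.54428616 -0.1778693   0.        ]]
(array([510., 282.]), array([655.9, 196.3]), array([60.4, 59.3]), 11.6)
(array([520., 187.]), array([537.8, 184.6]), array([61.6, 59.5]), 10.1)
```

Lane origin is about (0.574, -0.008) with yaw -4°. The rail and roof estimates agree, and the post fits a shut gate. Next I grip the post.

>>> {"op": "play_rows", "data": {"plan": [0,0,0,-0.045,-0.011,0.06,0.5,0,0,0,-0.045,-0.011,0.12,0.5,0,0,0,-0.045,-0.011,0.12,0.5,0,0,0,-0.045,-0.011,0.15,0.5,0,0,0,-0.045,-0.011,0.18,0.5,0,0,0,-0.045,-0.011,0.2,0.5,0,0,0,-0.045,-0.011,0.208,0.5,0,0,0,-0.045,-0.011,0.208,0.5,0,0,0,-0.045,-0.011,0.208,0,0,0,0,-0.045,-0.011,0.208,0,0,0,0,-0.045,-0.011,0.208,0,0,0,0,-0.045,-0.011,0.208,0,0,0,0,-0.045,-0.011,0.208,0,0,0,0,-0.045,-0.011,0.208,0], "squeeze": 40}}

```text
clock: 4.15
position: [0.5448, -0.0735, 0.0734]
ee_rot: [0.035, 0.999, 0.0, 0.001]
ft_force: [-0.7, 0.5, 7.2]
grip_width: 0.143
grasp_force: 38.9
```

>>> {"op": "play_rows", "data": {"plan": [0,0,0,0,-0.015,0,0,0,0,0,0,-0.03,0,0,0,0,0,0,-0.045,0,0,0,0,0,0,-0.06,0,0,0,0,0,0,-0.07,0,0,0,0,0,0,-0.078,0,0,0,0,0,0,-0.08,0,0,0,0,0,0,-0.08,0,0,0,0,0,0,-0.08,0,0]}}

```text
clock: 5.28
position: [0.5397, -0.1504, 0.0733]
ee_rot: [0.034, 0.999, 0.002, 0.001]
ft_force: [-2.0, 9.5, 9.3]
grip_width: 0.143
grasp_force: 40.1
```

```bash
python3 -c "
from h import *
st()"
```

```text
t 5.28 p [ 0.5397 -0.1504  0.0733] phi 86.11 z [ 0.001  0.004 -1.   ] F [-2.   9.5  9.3] w 0.143 gf 40.1 q [-0.34  0.41  0.64  1.85 -0.29  0.98  1.93]
```

>>> {"op": "play_rows", "data": {"plan": [0,0,0,0,0,0,0.5,0,0,0,0,0,0,0.5,0,0,0,0,0,-0.03,0.5,0,0,0,0,0,-0.08,0.8,0,0,-5,0,0.05,-0.127,1,0,0,-14,0.025,0.12,-0.127,1,0,0,-14,0.025,0.18,-0.127,1,0,0,-14,0.025,0.24,-0.127,1,0,0,-14,0.025,0.29,-0.127,1,0,0,-14,0.025,0.335,-0.127,1,0,0,-14,0.025,0.335,-0.127,1,0,0,-14,0.025,0.335,-0.127,1,0,0,-14,0.025,0.335,-0.127,1,0,0,-14,0.025,0.335,-0.127,1]}}

```text
clock: 7.02
position: [0.5373, 0.1815, 0.1994]
ee_rot: [-0.086, 0.996, 0.0, 0.0]
ft_force: [-0.9, 0.5, -0.1]
grip_width: 1.001
grasp_force: 0.0
```

```bash
python3 - <<'E'
from h import *
st(); im,m=cam('wrist','w2'); t,mt=cam('top','t2')
print('wrist'); [print(b) for b in boxes(im,m)]
print('top'); [print(b) for b in boxes(t,mt)]
E
```

```text
t 7.03 p [0.5373 0.1815 0.1994] phi 99.88 z [ 0.  0. -1.] F [-0.9  0.5 -0.1] w 1.001 gf 0.0 q [-0.8   0.24  0.47  1.7  -0.12  1.22  1.43]
wrist
(array([278., 301.]), array([645. , 197.1]), array([80.8, 55.6]), 11.9)
(array([436., 199.]), array([529.1, 310.8]), array([66.9, 67.9]), 8.9)
(array([288., 184.]), array([534.9, 187.3]), array([65.9, 55.6]), 9.8)
top
(array([218., 181.]), array([656.5, 199.1]), array([59.5, 54.3]), 12.1)
```

View pics/w2.png

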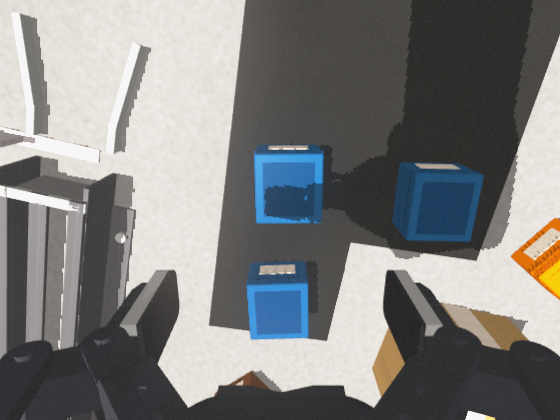

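The wrist view shows box A at (290,185), B at (278,300) and C at (437,200); the orange box is at right and the brown one below. The measured 55.6 mm width confirms the scale. I descend on A next.

>>> {"op": "play_rows", "data": {"plan": [0,0,0,-0.002,0.006,0.04,1,0,0,0,-0.002,0.006,0.08,1,0,0,0,-0.002,0.006,0.12,1,0,0,0,-0.002,0.006,0.15,1,0,0,0,-0.002,0.006,0.168,1,0,0,0,-0.002,0.006,0.168,1,0,0,0,-0.002,0.006,0.168,0.4,0,0,0,-0.002,0.006,0.168,0.4,0,0,0,-0.002,0.006,0.168,0.4,0,0,0,-0.002,0.006,0.168,0.4,0,0,0,-0.002,0.006,0.168,0.4], "squeeze": 50}}

```text
clock: 8.5
position: [0.539, 0.1893, 0.0329]
ee_rot: [-0.087, 0.996, 0.001, 0.001]
ft_force: [-1.5, -0.7, 6.6]
grip_width: 0.642
grasp_force: 54.1
```

>>> {"op": "play_rows", "data": {"plan": [0,0,0,0,0,-0.03,0.4,0,0,0,0,0,-0.08,0.4,0,0,3,0.02,-0.04,-0.08,0.4,0,0,7,0.045,-0.085,-0.08,0.4,0,0,11,0.07,-0.13,-0.08,0.4,0,0,14,0.09,-0.165,-0.08,0.4,0,0,14,0.097,-0.177,-0.08,0.4,0,0,14,0.097,-0.177,-0.08,0.4,0,0,14,0.097,-0.177,-0.08,0.4]}}

```text
clock: 9.62
position: [0.4737, -0.0008, 0.1115]
ee_rot: [0.034, 0.999, 0.0, 0.0]
ft_force: [-0.0, 1.0, -2.5]
grip_width: 0.646
grasp_force: 54.0
```

```bash
cat >> h.py <<'E'
LO=np.array([.574,-.0083]); LY=np.radians(-3.95); LU=np.array([np.cos(LY),np.sin(LY)]); LV=np.array([-LU[1],LU[0]])
def lane(x,y,z): return np.r_[LO+x*LU+y*LV,z]
def inlane():
    p=status.get_obs()['position']; d=p[:2]-LO; print('lane xy',(d@LU).round(4),(d@LV).round(4),'z',p[2].round(4))
E
python3 - <<'E'
from h import *
st(); inlane(); go(lane(-.1,0,.0305),86.05); im,m=cam('wrist','w3')
cv2.imwrite('pics/w3.png',im)
E
```

```text
t 9.62 p [ 0.4737 -0.0008  0.1115] phi 86.1 z [ 0.001  0.    -1.   ] F [-0.   1.  -2.5] w 0.646 gf 54.0 q [-0.65  0.13  0.6   2.03 -0.09  1.    1.49]
lane xy -0.1006 0.0006 z 0.1115
 turn [0.03 0.03 0.05] shift [-0.0005 -0.0006  0.081 ]
```

View pics/w3.png

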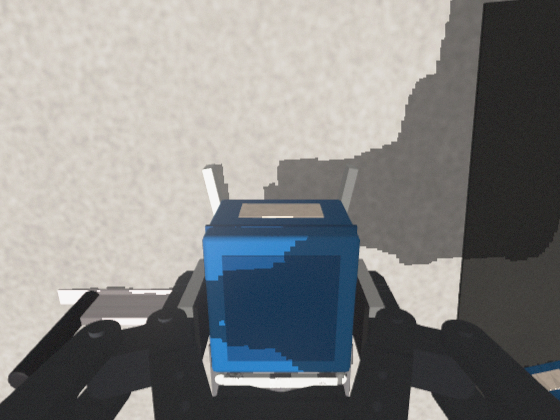

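Box A is held square and centred between the rail ends at (210,168) and (353,170). I lower it and slide it in.

>>> {"op": "play_rows", "data": {"plan": [0,0,0,0,0,0.03,0.4,0,0,0,0,0,0.06,0.4,0,0,0,0,0,0.077,0.4,0,0,0,0,0,0.081,0.4,0,0,0,0,0,0.081,0.4,0,0,0,-0.01,0,0.081,0.4,0,0,0,-0.02,0,0.081,0.4,0,0,0,-0.03,0,0.081,0.4,0,0,0,-0.04,0,0.081,0.4,0,0,0,-0.05,0,0.081,0.4,0,0,0,-0.052,0,0.081,0.4]}}

```text
clock: 11.05
position: [0.5257, -0.006, 0.0302]
ee_rot: [0.035, 0.999, -0.0, 0.0]
ft_force: [0.1, 0.1, -2.2]
grip_width: 0.642
grasp_force: 54.0
```

```bash
python3 - <<'E'
from h import *
st(); inlane(); go(lane(-.1,0,.0305),86.05)
E
```

```text
t 11.05 p [ 0.5257 -0.006   0.0302] phi 85.97 z [ 0. -0. -1.] F [ 0.1  0.1 -2.2] w 0.642 gf 54.0 q [-0.55  0.39  0.55  1.96 -0.27  0.86  1.64]
lane xy -0.0483 -0.001 z 0.0302
 turn [-0.01  0.01 -0.08] shift [ 0.0517  0.001  -0.0003]
```

>>> {"op": "play_rows", "data": {"plan": [0,0,0,0,0,0,0.85,0,0,0,0,0,0,0.85,0,0,0,0,0,0,0.85,0,0,0,0,0,-0.04,0.85,0,0,0,0,0,-0.075,0.85,0,0,0,0.03,0.001,-0.075,0,0,0,0,0.06,0.001,-0.075,0,0,0,0,0.06,0.001,-0.075,0,0,0,0,0.06,0.001,-0.075,0,0,0,0,0.06,0.001,-0.04,0,0,0,0,0.06,0.001,-0.01,0,0,0,0,0.06,0.001,-0.004,0,0,0,0,0.06,0.001,-0.004,0]}}

```text
clock: 12.68
position: [0.4658, -0.0009, 0.0346]
ee_rot: [0.035, 0.999, -0.0, -0.0]
ft_force: [0.6, 0.1, 0.1]
grip_width: -0.003
grasp_force: 0.0
```

```bash
python3 - <<'E'
from h import *
st(); inlane(); go(lane(-.023,0,.026),86.05); im,m=cam('wrist','w4')
E
```

```text
t 12.68 p [ 0.4658 -0.0009  0.0346] phi 85.97 z [-0.    -0.001 -1.   ] F [0.6 0.1 0.1] w -0.003 gf 0.0 q [-0.63  0.26  0.59  2.11 -0.19  0.83  1.57]
lane xy -0.1085 -0.0001 z 0.0346
 turn [-0.03 -0.   -0.08] shift [-0.0855  0.0002  0.0086]
```

View pics/w4.png

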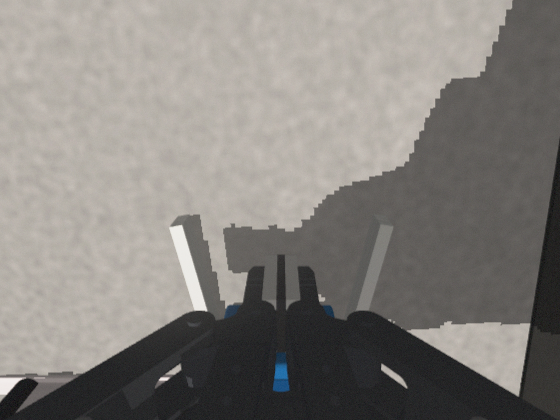

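The closed fingers stand between the rails at about (281,265), behind the blue box. I push now.

>>> {"op": "play_rows", "data": {"plan": [0,0,0,0,0,0.007,0,0,0,0,-0.015,0,0.007,0,0,0,0,-0.025,0,0.007,0,0,0,0,-0.035,0,0.007,0,0,0,0,-0.045,0,0.007,0,0,0,0,-0.055,0,0.007,0,0,0,0,-0.065,0,0.007,0,0,0,0,-0.075,0,0.007,0,0,0,0,-0.085,0,0.007,0,0,0,0,-0.085,0,0.007,0]}}

```text
clock: 13.98
position: [0.5508, -0.0068, 0.0271]
ee_rot: [0.035, 0.999, -0.0, 0.0]
ft_force: [-0.2, -1.1, -0.6]
grip_width: -0.001
grasp_force: 0.0
```

```bash
python3 - <<'E'
from h import *
st(); inlane(); t,mt=cam('top','t3')
print('top'); [print(b) for b in boxes(t,mt)]
E
```

```text
t 13.97 p [ 0.5508 -0.0068  0.0271] phi 85.97 z [ 0. -0. -1.] F [-0.2 -1.1 -0.6] w -0.001 gf 0.0 q [-0.53  0.45  0.55  1.9  -0.3   0.88  1.67]
lane xy -0.0233 -0.0001 z 0.0271
top
(array([174., 227.]), array([532.7, 317.8]), array([60.2, 54. ]), 8.5)
(array([218., 181.]), array([656.4, 199.2]), array([60.4, 54.5]), 11.3)
```

>>> {"op": "play_rows", "data": {"plan": [0,0,0,0.003,0,-0.05,0,0,0,0,0,0,-0.12,0.5,0,0,-4,-0.02,0.05,-0.13,1,0,0,-10,-0.045,0.105,-0.13,1,0,0,-15.7,-0.07,0.16,-0.13,1,0,0,-15.7,-0.091,0.213,-0.13,1,0,0,-15.7,-0.091,0.213,-0.13,1,0,0,-15.7,-0.091,0.213,-0.13,1,0,0,-15.7,-0.091,0.213,-0.13,1]}}

```text
clock: 15.15
position: [0.6559, 0.1979, 0.1577]
ee_rot: [-0.101, 0.995, -0.0, 0.0]
ft_force: [0.1, -0.3, -0.2]
grip_width: 1.003
grasp_force: 0.0
```

```bash
python3 - <<'E'
from h import *
st(); im,m=cam('wrist','w5'); t,mt=cam('top','t4')
print('wrist'); [print(b) for b in boxes(im,m)]
print('top'); [print(b) for b in boxes(t,mt)]
go([.6563,.1992,.031],101.7)
E
```

```text
t 15.15 p [0.6559 0.1979 0.1577] phi 101.57 z [ 0. -0. -1.] F [ 0.1 -0.3 -0.2] w 1.003 gf 0.0 q [-0.7   0.55  0.48  1.41 -0.26  1.24  1.58]
wrist
(array([283., 197.]), array([652.2, 198.8]), array([66.3, 55.5]), 11.8)
(array([504.,  51.]), array([532.8, 316.3]), array([59.7, 59.4]), 8.7)
(array([11., 11.]), array([568.4,  15.5]), array([12.2, 12.8]), 87.5)
top
 turn [ 0.01  0.03 -0.11] shift [-0.0006  0.0008  0.1268]
```

>>> {"op": "play_rows", "data": {"plan": [0,0,0,0,0.001,0.04,1,0,0,0,0,0.001,0.08,1,0,0,0,0,0.001,0.11,1,0,0,0,0,0.001,0.127,1,0,0,0,0,0.001,0.127,1,0,0,0,0,0.001,0.127,0.4,0,0,0,0,0.001,0.127,0.4,0,0,0,0,0.001,0.127,0.4,0,0,0,0,0.001,0.127,0.4,0,0,0,0,0.001,0.127,0.4], "squeeze": 50}}

```text
clock: 16.5
position: [0.6566, 0.2007, 0.0321]
ee_rot: [-0.102, 0.995, 0.0, 0.001]
ft_force: [-1.4, -0.2, 6.9]
grip_width: 0.647
grasp_force: 55.4
```

```bash
python3 - <<'E'
from h import *
st(); go(lane(-.1,0,.0305),86.05)
E
```

```text
t 16.5 p [0.6566 0.2007 0.0321] phi 101.68 z [ 0.003  0.001 -1.   ] F [-1.4 -0.2  6.9] w 0.647 gf 55.4 q [-0.67  0.68  0.44  1.51 -0.32  1.03  1.62]
 turn [ 0.05  0.15 15.63] shift [ 0.2195 -0.161   0.001 ]
```

>>> {"op": "play_rows", "data": {"plan": [0,0,0,0,0,-0.03,0.4,0,0,0,0,0,-0.08,0.4,0,0,3,0.04,-0.03,-0.08,0.4,0,0,7,0.08,-0.06,-0.08,0.4,0,0,11,0.13,-0.095,-0.08,0.4,0,0,15.6,0.18,-0.13,-0.08,0.4,0,0,15.6,0.21,-0.155,-0.08,0.4,0,0,15.6,0.22,-0.161,-0.08,0.4,0,0,15.6,0.22,-0.161,-0.08,0.4,0,0,15.6,0.22,-0.161,-0.08,0.4]}}

```text
clock: 17.75
position: [0.4736, -0.0006, 0.1106]
ee_rot: [0.033, 0.999, 0.0, 0.0]
ft_force: [-0.2, 0.9, -2.3]
grip_width: 0.648
grasp_force: 58.2
```

```bash
python3 - <<'E'
from h import *
st(); inlane(); go(lane(-.1,0,.0300),86.05); im,m=cam('wrist','w6')
print([ (b[0],b[1],b[2]) for b in boxes(im,m,.12)])
im3=cv2.imread('pics/w3.png'); print([ (b[0],b[1],b[2]) for b in boxes(im3,m,.12)])
E
```

```text
t 17.75 p [ 0.4736 -0.0006  0.1106] phi 86.17 z [ 0.001  0.    -1.   ] F [-0.2  0.9 -2.3] w 0.648 gf 58.2 q [-0.7   0.13  0.64  2.04 -0.1   1.    1.5 ]
lane xy -0.1007 0.0007 z 0.1106
 turn [0.01 0.05 0.12] shift [-0.0006 -0.0008  0.0806]
[(array([282., 297.]), array([474.8,  -0.8]), array([57.5, 65.5]))]
[(array([281., 300.]), array([474.6,  -0.8]), array([57.1, 62.8]))]
```

>>> {"op": "play_rows", "data": {"plan": [0,0,0,0,-0.001,0.03,0.4,0,0,0,0,-0.001,0.06,0.4,0,0,0,0,-0.001,0.077,0.4,0,0,0,0,-0.001,0.081,0.4,0,0,0,0,-0.001,0.081,0.4,0,0,0,-0.01,-0.001,0.081,0.4,0,0,0,-0.02,-0.001,0.081,0.4,0,0,0,-0.03,-0.001,0.081,0.4,0,0,0,-0.04,-0.001,0.081,0.4,0,0,0,-0.05,-0.001,0.081,0.4,0,0,0,-0.052,-0.001,0.081,0.4,0,0,0,-0.052,-0.001,0.081,0.4]}}

```text
clock: 19.3
position: [0.5245, -0.0064, 0.0292]
ee_rot: [0.034, 0.999, -0.0, -0.0]
ft_force: [-0.0, 0.1, -2.4]
grip_width: 0.646
grasp_force: 58.4
```

>>> {"op": "play_rows", "data": {"plan": [0,0,0,0,0,0,0.85,0,0,0,0,0,0,0.85,0,0,0,0,0,0,0.85,0,0,0,0,0,-0.04,0.85,0,0,0,0,0,-0.075,0.85,0,0,0,0.03,0.001,-0.075,0,0,0,0,0.06,0.001,-0.075,0,0,0,0,0.06,0.001,-0.075,0,0,0,0,0.06,0.001,-0.075,0,0,0,0,0.06,0.001,-0.04,0,0,0,0,0.06,0.001,-0.01,0,0,0,0,0.06,0.001,-0.002,0,0,0,0,0.06,0.001,-0.002,0]}}

```text
clock: 20.92
position: [0.4651, -0.0015, 0.0314]
ee_rot: [0.034, 0.999, -0.0, -0.0]
ft_force: [-1.1, 0.1, -0.1]
grip_width: 0.005
grasp_force: 0.0
```

```bash
python3 - <<'E'
from h import *
st(); inlane(); go(lane(-.023,0,.027),86.05); im,m=cam('wrist','w7'); t,mt=cam('top','t5'); [print(b) for b in boxes(t,mt)]
E
```

```text
t 20.93 p [ 0.4651 -0.0015  0.0314] phi 86.06 z [-0.    -0.001 -1.   ] F [-1.1  0.1 -0.1] w 0.005 gf 0.0 q [-0.67  0.27  0.63  2.11 -0.21  0.82  1.6 ]
lane xy -0.1091 -0.0007 z 0.0314
 turn [-0.05 -0.02  0.01] shift [-0.0861  0.0007  0.0044]
(array([295., 227.]), array([529.4,  -6.6]), array([53.9, 47.3]), 85.5)
(array([174., 227.]), array([532.7, 317.8]), array([60.2, 54. ]), 8.5)
```

Box B is in the apron at lane y ≈ 0. I push it in.

>>> {"op": "play_rows", "data": {"plan": [0,0,0,0,0,0.004,0,0,0,0,-0.015,0.001,0.004,0,0,0,0,-0.025,0.001,0.004,0,0,0,0,-0.035,0.001,0.004,0,0,0,0,-0.045,0.001,0.004,0,0,0,0,-0.055,0.001,0.004,0,0,0,0,-0.065,0.001,0.004,0,0,0,0,-0.075,0.001,0.004,0,0,0,0,-0.086,0.001,0.004,0,0,0,0,-0.086,0.001,0.004,0]}}

```text
clock: 22.28
position: [0.551, -0.0062, 0.0269]
ee_rot: [0.034, 0.999, -0.0, -0.0]
ft_force: [-0.6, 0.3, -0.1]
grip_width: 0.001
grasp_force: 0.5
```

```bash
python3 - <<'E'
from h import *
st(); inlane(); t,mt=cam('top','t6'); [print(b) for b in boxes(t,mt)]
go([.5320,.3178,.16],98.5)
E
```

```text
t 22.27 p [ 0.551  -0.0062  0.0269] phi 86.09 z [-0.001 -0.    -1.   ] F [-0.6  0.3 -0.1] w 0.001 gf 0.5 q [-0.56  0.46  0.59  1.9  -0.32  0.88  1.69]
lane xy -0.0231 0.0006 z 0.0269
(array([174., 227.]), array([532.7, 317.8]), array([60.2, 54. ]), 8.5)
 turn [ -0.02  -0.02 -12.42] shift [ 0.0411  0.3219 -0.1331]
```

>>> {"op": "play_rows", "data": {"plan": [0,0,0,0.003,0,-0.05,0,0,0,0,0,0,-0.12,0.5,0,0,-4,0.01,0.05,-0.133,1,0,0,-10,0.02,0.11,-0.133,1,0,0,-12.4,0.03,0.17,-0.133,1,0,0,-12.4,0.04,0.23,-0.133,1,0,0,-12.4,0.041,0.29,-0.133,1,0,0,-12.4,0.041,0.322,-0.133,1,0,0,-12.4,0.041,0.322,-0.133,1,0,0,-12.4,0.041,0.322,-0.133,1,0,0,-12.4,0.041,0.322,-0.133,1]}}

```text
clock: 23.7
position: [0.5323, 0.3164, 0.1606]
ee_rot: [-0.073, 0.997, -0.0, 0.0]
ft_force: [0.1, -0.2, -0.4]
grip_width: 0.999
grasp_force: 0.0
```

```bash
python3 - <<'E'
from h import *
st(); im,m=cam('wrist','w8'); t,mt=cam('top','t7')
print('wrist'); [print(b) for b in boxes(im,m)]
print('top'); [print(b) for b in boxes(t,mt)]
go([.5327,.3178,.031],98.5)
a=t[160:260,260:360]; cv2.imwrite('pics/c7.png',cv2.resize(a,None,fx=6,fy=6,interpolation=cv2.INTER_CUBIC))
E
```

```text
t 23.7 p [0.5323 0.3164 0.1606] phi 98.36 z [ 0. -0. -1.] F [ 0.1 -0.2 -0.4] w 0.999 gf 0.0 q [-0.98  0.4   0.48  1.61 -0.19  1.18  1.25]
wrist
(array([284., 195.]), array([528.3, 317.9]), array([66.2, 55.6]), 8.3)
top
 turn [ 0.02  0.02 -0.11] shift [-0.0006  0.0008  0.1296]
```

View pics/c7.png

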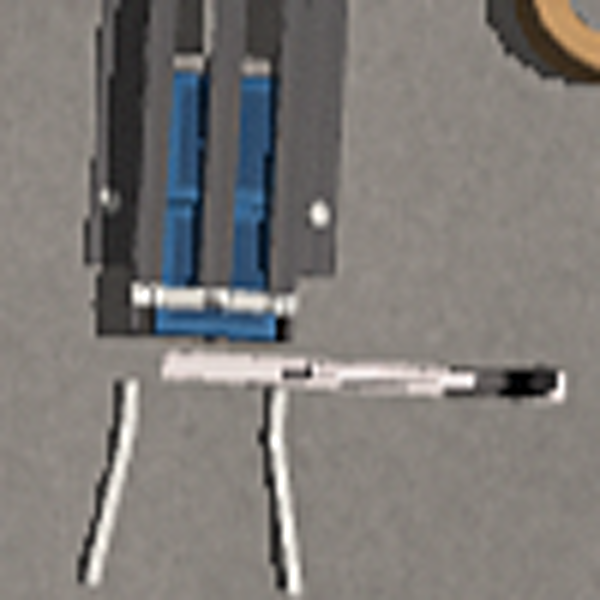

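The crop shows both boxes in the lane, end to end, with the rear one clear of the gate track. The gate is fully open, with its post at the track's end. Box C has not moved, so I take it.

>>> {"op": "play_rows", "data": {"plan": [0,0,0,0,0.001,0.04,1,0,0,0,0,0.001,0.08,1,0,0,0,0,0.001,0.11,1,0,0,0,0,0.001,0.13,1,0,0,0,0,0.001,0.13,1,0,0,0,0,0.001,0.13,0.4,0,0,0,0,0.001,0.13,0.4,0,0,0,0,0.001,0.13,0.4,0,0,0,0,0.001,0.13,0.4,0,0,0,0,0.001,0.13,0.4], "squeeze": 50}}

```text
clock: 25.05
position: [0.5325, 0.3195, 0.032]
ee_rot: [-0.074, 0.997, 0.001, 0.001]
ft_force: [-1.2, -0.1, 5.7]
grip_width: 0.646
grasp_force: 54.8
```

```bash
python3 - <<'E'
from h import *
st(); go(lane(-.1,0,.0305),86.05)
E
```

```text
t 25.05 p [0.5325 0.3195 0.032 ] phi 98.48 z [ 0.002  0.002 -1.   ] F [-1.2 -0.1  5.7] w 0.646 gf 54.8 q [-0.95  0.55  0.43  1.7  -0.27  0.95  1.3 ]
 turn [ 0.1   0.12 12.43] shift [ 0.105  -0.3089  0.0008]
```

>>> {"op": "play_rows", "data": {"plan": [0,0,0,0,0,-0.03,0.4,0,0,0,0,0,-0.08,0.4,0,0,2,0.015,-0.04,-0.08,0.4,0,0,4,0.03,-0.09,-0.08,0.4,0,0,7,0.05,-0.14,-0.08,0.4,0,0,10,0.07,-0.19,-0.08,0.4,0,0,12.4,0.085,-0.24,-0.08,0.4,0,0,12.4,0.1,-0.285,-0.08,0.4,0,0,12.4,0.105,-0.309,-0.08,0.4,0,0,12.4,0.105,-0.309,-0.08,0.4,0,0,12.4,0.105,-0.309,-0.08,0.4]}}

```text
clock: 26.42
position: [0.4734, -0.0014, 0.1105]
ee_rot: [0.034, 0.999, 0.0, 0.0]
ft_force: [0.8, 1.1, -2.7]
grip_width: 0.643
grasp_force: 54.1
```

```bash
python3 - <<'E'
from h import *
st(); inlane(); go(lane(-.1,0,.0300),86.05); im,m=cam('wrist','w9')
print([ (b[0],b[1],b[2]) for b in boxes(im,m,.12)])
E
```

```text
t 26.43 p [ 0.4734 -0.0014  0.1105] phi 86.11 z [ 0.     0.001 -1.   ] F [ 0.8  1.1 -2.7] w 0.643 gf 54.1 q [-0.73  0.14  0.68  2.04 -0.1   1.    1.51]
lane xy -0.1008 0.0 z 0.1105
 turn [0.04 0.02 0.06] shift [-0.0008 -0.0001  0.0805]
[(array([281., 301.]), array([475.2,  -1.6]), array([57.5, 64.3]))]
```

>>> {"op": "play_rows", "data": {"plan": [0,0,0,0,0,0.03,0.4,0,0,0,0,0,0.06,0.4,0,0,0,0,0,0.077,0.4,0,0,0,0,0,0.081,0.4,0,0,0,0,0,0.081,0.4,0,0,0,-0.01,0,0.081,0.4,0,0,0,-0.02,0,0.081,0.4,0,0,0,-0.03,0,0.081,0.4,0,0,0,-0.04,0,0.081,0.4,0,0,0,-0.05,0,0.081,0.4,0,0,0,-0.052,0,0.081,0.4,0,0,0,-0.052,0,0.081,0.4]}}

```text
clock: 27.98
position: [0.525, -0.0058, 0.0292]
ee_rot: [0.034, 0.999, -0.0, -0.0]
ft_force: [-0.1, 0.6, -2.5]
grip_width: 0.645
grasp_force: 54.1
```

>>> {"op": "play_rows", "data": {"plan": [0,0,0,0,0,0,0.85,0,0,0,0,0,0,0.85,0,0,0,0,0,0,0.85,0,0,0,0,0,-0.04,0.85,0,0,0,0,0,-0.075,0.85,0,0,0,0.03,0.001,-0.075,0,0,0,0,0.06,0.001,-0.075,0,0,0,0,0.06,0.001,-0.075,0,0,0,0,0.06,0.001,-0.075,0,0,0,0,0.06,0.001,-0.04,0,0,0,0,0.06,0.001,-0.01,0,0,0,0,0.06,0.001,-0.002,0,0,0,0,0.06,0.001,-0.002,0]}}

```text
clock: 29.6
position: [0.4657, -0.0009, 0.0314]
ee_rot: [0.034, 0.999, -0.0, -0.0]
ft_force: [-0.1, 0.0, 0.6]
grip_width: 0.001
grasp_force: 0.0
```

```bash
python3 - <<'E'
from h import *
st(); inlane(); go(lane(-.021,0,.027),86.05); im,m=cam('wrist','w10'); t,mt=cam('top','t8'); [print(b) for b in boxes(t,mt)]
E
```

```text
t 29.6 p [ 0.4657 -0.0009  0.0314] phi 86.06 z [-0.    -0.001 -1.   ] F [-0.1  0.   0.6] w 0.001 gf 0.0 q [-0.7   0.28  0.67  2.11 -0.23  0.82  1.61]
lane xy -0.1085 -0.0001 z 0.0314
 turn [-0.05 -0.02  0.01] shift [-0.0875  0.0001  0.0044]
(array([295., 223.]), array([540.3,  -6.8]), array([53.7, 65.1]), 86.3)
```

>>> {"op": "play_rows", "data": {"plan": [0,0,0,0,0,0.004,0,0,0,0,-0.015,0,0.004,0,0,0,0,-0.025,0,0.004,0,0,0,0,-0.035,0,0.004,0,0,0,0,-0.045,0,0.004,0,0,0,0,-0.055,0,0.004,0,0,0,0,-0.065,0,0.004,0,0,0,0,-0.075,0,0.004,0,0,0,0,-0.088,0,0.004,0,0,0,0,-0.088,0,0.004,0]}}

```text
clock: 30.95
position: [0.5534, -0.0066, 0.0268]
ee_rot: [0.034, 0.999, -0.0, -0.001]
ft_force: [-2.9, 0.4, -0.7]
grip_width: -0.002
grasp_force: 0.8
```

```bash
python3 - <<'E'
from h import *
st(); inlane(); go(lane(-.025,-.144,.16),86.05)
E
```

```text
t 30.95 p [ 0.5534 -0.0066  0.0268] phi 86.09 z [-0.002 -0.    -1.   ] F [-2.9  0.4 -0.7] w -0.002 gf 0.8 q [-0.58  0.47  0.62  1.89 -0.34  0.89  1.71]
lane xy -0.0207 0.0003 z 0.0268
 turn [-0.01 -0.09  0.04] shift [ 0.0046 -0.1443 -0.1332]
```

>>> {"op": "play_rows", "data": {"plan": [0,0,0,0.006,0,0,0,0,0,0,0.006,0,-0.05,0,0,0,0,0.005,0,-0.11,0.2,0,0,0,0.005,-0.05,-0.133,0.5,0,0,0,0.005,-0.1,-0.133,0.5,0,0,0,0.005,-0.144,-0.133,0.5,0,0,0,0.005,-0.144,-0.133,0.5,0,0,0,0.005,-0.144,-0.133,0.5,0,0,0,0.005,-0.144,-0.133,0.5]}}

```text
clock: 32.08
position: [0.5386, -0.1485, 0.1602]
ee_rot: [0.033, 0.999, 0.0, 0.0]
ft_force: [0.7, -0.7, 0.2]
grip_width: 0.5
grasp_force: 0.0
```

```bash
python3 - <<'E'
from h import *
st(); inlane(); go([.5397,-.1504,.073],86.05); t,mt=cam('top','t9')
cv2.imwrite('pics/c9.png',cv2.resize(t[130:240,260:360],None,fx=5,fy=5,interpolation=cv2.INTER_CUBIC))
E
```

```text
t 32.08 p [ 0.5386 -0.1485  0.1602] phi 86.2 z [ 0.     0.001 -1.   ] F [ 0.7 -0.7  0.2] w 0.5 gf 0.0 q [-0.46  0.31  0.77  1.78 -0.23  1.15  1.89]
lane xy -0.0256 -0.1423 z 0.1602
 turn [0.04 0.   0.15] shift [-0.0012 -0.0019  0.0872]
```

View pics/c9.png

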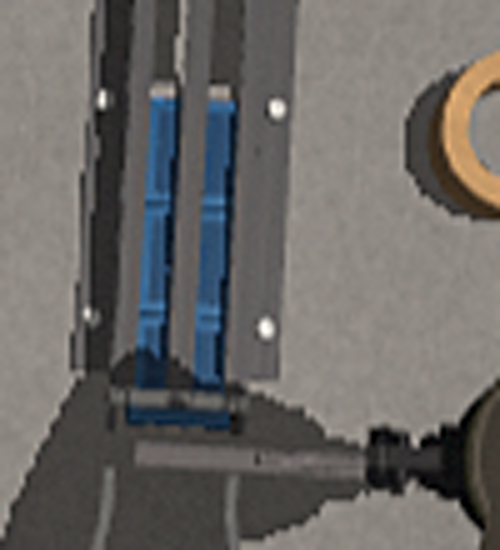

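All three boxes are nose to tail in the lane. The rear one ends at about row 422 of the crop, clear of the gate track at rows 443-470. I grip the post and shut the gate.

>>> {"op": "play_rows", "data": {"plan": [0,0,0,-0.001,-0.002,0.03,0.5,0,0,0,-0.001,-0.002,0.06,0.5,0,0,0,-0.001,-0.002,0.08,0.5,0,0,0,-0.001,-0.002,0.087,0.5,0,0,0,-0.001,-0.002,0.087,0.5,0,0,0,-0.001,-0.002,0.087,0,0,0,0,-0.001,-0.002,0.087,0,0,0,0,-0.001,-0.002,0.087,0,0,0,0,-0.001,-0.002,0.087,0,0,0,0,-0.001,-0.002,0.087,0,0,0,0,-0.001,-0.002,0.087,0], "squeeze": 40}}

```text
clock: 33.5
position: [0.54, -0.1503, 0.0743]
ee_rot: [0.034, 0.999, 0.001, 0.001]
ft_force: [-1.2, 6.5, 6.2]
grip_width: 0.146
grasp_force: 39.0
```

>>> {"op": "play_rows", "data": {"plan": [0,0,0,0,0.012,0,0,0,0,0,0,0.024,0,0,0,0,0,0,0.036,0,0,0,0,0,0,0.048,0,0,0,0,0,0,0.06,0,0,0,0,0,0,0.07,0,0,0,0,0,0,0.076,0,0,0,0,0,0,0.079,0,0,0,0,0,0,0.079,0,0,0,0,0,0,0.079,0,0]}}

```text
clock: 34.75
position: [0.5452, -0.0724, 0.0743]
ee_rot: [0.034, 0.999, 0.0, 0.001]
ft_force: [-1.5, 1.2, 8.4]
grip_width: 0.143
grasp_force: 39.9
```

```bash
python3 - <<'E'
from h import *
st(); inlane()
E
```

```text
t 34.75 p [ 0.5452 -0.0724  0.0743] phi 86.12 z [ 0.001  0.001 -1.   ] F [-1.5  1.2  8.4] w 0.143 gf 39.9 q [-0.54  0.4   0.71  1.88 -0.31  0.98  1.8 ]
lane xy -0.0243 -0.0659 z 0.0743
```

>>> {"op": "play_rows", "data": {"plan": [0,0,0,0,0.002,0,0,0,0,0,0,0.003,0,0,0,0,0,0,0.003,0,0]}}

```text
clock: 35.12
position: [0.5452, -0.0721, 0.0743]
ee_rot: [0.035, 0.999, -0.001, 0.001]
ft_force: [-2.1, -6.8, 7.7]
grip_width: 0.146
grasp_force: 39.8
```

```bash
python3 - <<'E'
from h import *
st(); inlane()
# dial pose from the top view: plate corners of first top image
im=cv2.imread('pics/top0.png'); m=viewer.camera_model('top')
c=lambda a: crop2(a,8,380,205)
P=unp(m,c([[128,162],[462,100],[535,440],[200,508]]),.02)[:,:2]; print('corners',P.round(4),'centre',P.mean(0))
for i in range(4): d=P[(i+1)%4]-P[i]; print(np.linalg.norm(d).round(4),np.degrees(np.arctan2(d[1],d[0])).round(1))
w=unp(m,c([[335,306],[376,310]]),.07)[:,:2]; print('line',w)
b=unp(m,c([[180,305],[215,305]]),.02)[:,:2]; print('bar mark',b)
d=unp(m,c([[216,232],[258,187],[282,177],[343,155],[329,178],[355,180]]),.02)[:,:2]; print('dots',d)
E
```

```text
t 35.12 p [ 0.5452 -0.0721  0.0743] phi 85.99 z [ 0.002 -0.002 -1.   ] F [-2.1 -6.8  7.7] w 0.146 gf 39.8 q [-0.54  0.4   0.71  1.88 -0.31  0.97  1.8 ]
lane xy -0.0244 -0.0657 z 0.0743
corners [[ 0.5332 -0.2902]
 [ 0.5538 -0.4078]
 [ 0.4357 -0.4294]
 [ 0.4136 -0.312 ]] centre [ 0.48407071 -0.35986909]
0.1194 -80.1
0.12 -169.6
0.1195 100.7
0.1216 10.4
line [[ 0.48472401 -0.34200638]
 [ 0.48327231 -0.3556106 ]]
bar mark [[ 0.48352542 -0.30699257]
 [ 0.48340558 -0.31920175]]
dots [[ 0.50866717 -0.32026071]
 [ 0.52414167 -0.33538995]
 [ 0.52753815 -0.34388958]
 [ 0.53499221 -0.36548107]
 [ 0.52704043 -0.36033384]
 [ 0.52626219 -0.36941851]]
```

The gate is hard against its shut stop. The dial is at about (0.484, -0.360) with yaw about 10.4°, and the knob is near 0. I release the post and move over the dial.

>>> {"op": "play_rows", "data": {"plan": [0,0,0,0,0,0,0.5,0,0,0,0,0,0,0.5,0,0,0,0,0,-0.03,0.5,0,0,0,0,0,-0.08,0.5,0,0,10,0.005,-0.04,-0.126,0.5,0,0,20,0.01,-0.08,-0.126,0.5,0,0,30,0.015,-0.12,-0.126,0.5,0,0,40,0.02,-0.16,-0.126,0.5,0,0,50,0.025,-0.2,-0.126,0.5,0,0,60,0.03,-0.24,-0.126,0.5,0,0,70,0.035,-0.28,-0.126,0.5,0,0,80,0.041,-0.29,-0.126,0.5,0,0,86,0.041,-0.29,-0.126,0.5,0,0,86,0.041,-0.29,-0.126,0.5,0,0,86,0.041,-0.29,-0.126,0.5,0,0,86,0.041,-0.29,-0.126,0.5]}}

```text
clock: 37.12
position: [0.4843, -0.3564, 0.1993]
ee_rot: [0.706, 0.708, 0.0, -0.0]
ft_force: [0.0, 0.5, 0.5]
grip_width: 0.502
grasp_force: 0.0
```

```bash
python3 - <<'E'
from h import *
st(); im,m=cam('wrist','w11')
t,mt=cam('top','t11')
E
```

```text
t 37.12 p [ 0.4843 -0.3564  0.1993] phi 0.2 z [ 0.  0. -1.] F [0.  0.5 0.5] w 0.502 gf 0.0 q [-0.26  0.5   1.11  1.63 -0.47  1.3   0.93]
```

View pics/w11.png

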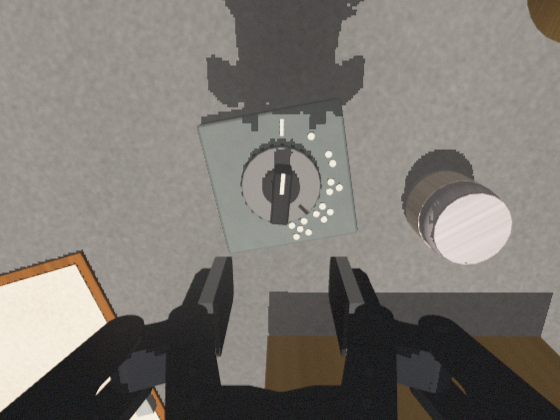

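The wrist view shows the dial with the bar mark at (282,128), dots clockwise from (311,136), and the white knob line around (282,183) pointing at the bar mark. The can at (470,220) and the big box are clear.

```bash
python3 - <<'E'
from h import *
im=cv2.imread('pics/w11.png'); m=viewer.camera_model('wrist')
k=(im.min(2)>195).astype(np.uint8); k[:, :225]=0;k[:,350:]=0;k[:115]=0;k[245:]=0
n,l,s,c=cv2.connectedComponentsWithStats(k,connectivity=8)
D=[]
for i in range(1,n):
    if s[i,4]<4: continue
    z=.07 if 160<c[i][1]<200 and c[i][0]<300 else .02
    P=unp(m,c[i],z)[0]; 
    if z==.07 or s[i,3]>10:
        q=unp(m,np.argwhere(l==i)[:,::-1],z)[:,:2]; q=(q-q.mean(0)); v=np.linalg.svd(q,full_matrices=False)[2][0]
        print('line',c[i].round(1),s[i,4],P.round(4),'ang',np.degrees(np.arctan2(v[1],v[0])).round(1),'ext',np.ptp(q@v).round(4))
    else: D.append(P[:2])
D=np.array(D); print(D.round(4),len(D))
C=unp(m,[[199,125],[340,98],[357,231],[230,252]],.02)[:,:2]; print('corner centre',C.mean(0),[np.linalg.norm(C[i]-C[i-1]).round(4) for i in range(4)],[np.degrees(np.arctan2(*(C[i]-C[i-1])[::-1])).round(1) for i in range(4)])
# ring: outer disc centre at z=.034 by ellipse guess; knob dark extents at z=.07
ks=(im.max(2)<45).astype(np.uint8); ks[:,:255]=0; ks[:,310:]=0; ks[:140]=0; ks[235:]=0
q=np.argwhere(ks)[:,::-1]; print('dark px',q.min(0),q.max(0))
g=(im[95:260,190:370]); cv2.imwrite('pics/w11c.png',cv2.resize(g,None,fx=3.6,fy=3.6,interpolation=cv2.INTER_CUBIC))
E
```

```text
line [281.1 127. ] 52 [ 0.4839 -0.3119  0.02  ] ang -91.2 ext 0.0134
line [282.  183.5] 73 [ 0.4846 -0.3474  0.07  ] ang -94.6 ext 0.0149
[[ 0.5092 -0.3195]
 [ 0.5246 -0.3347]
 [ 0.5288 -0.3429]
 [ 0.5279 -0.3597]
 [ 0.5354 -0.365 ]
 [ 0.5272 -0.3687]
 [ 0.5212 -0.3828]
 [ 0.5284 -0.3881]
 [ 0.5158 -0.3901]
 [ 0.5231 -0.3953]
 [ 0.5048 -0.3971]
 [ 0.4936 -0.4016]
 [ 0.5012 -0.4052]
 [ 0.5093 -0.4083]
 [ 0.498  -0.4128]] 15
corner centre [ 0.48434848 -0.35873749] [np.float64(0.1206), np.float64(0.12), np.float64(0.1211), np.float64(0.1211)] [np.float64(100.0), np.float64(10.6), np.float64(-79.5), np.float64(-169.7)]Traceback (most recent call last):
  File "<stdin>", line 18, in <module>
    return umr_minimum(a, axis, None, out, keepdims, initial, where)
ValueError: zero-size array to reduction operation minimum which has no identity
```

```bash
python3 - <<'E'
from h import *
from scipy.optimize import least_squares
P=np.array([[.4839,-.3119],[.5092,-.3195],[.5267,-.33885],[.5302,-.36447],[.52213,-.38908],[.5012,-.40500]])
k=np.arange(6)
f=lambda x:(np.c_[x[0]+.048*np.cos(x[2]+1.375-.55*k),x[1]+.048*np.sin(x[2]+1.375-.55*k)]-P).ravel()
s=least_squares(f,[.484,-.36,.18]); x=s.x; print(x,np.degrees(x[2]),'res',np.abs(s.fun).max())
a=np.degrees(x[2]+1.375); print('bar dir',a,'3-dot dir',a-np.degrees(1.65))
L=np.array([.4846,-.3474]); print('line mid dir from axis',np.degrees(np.arctan2(*(L-x[:2])[::-1])), np.linalg.norm(L-x[:2]))
go([x[0],x[1],.056],-4)
im=cv2.imread('pics/w11.png');g=(im[95:260,190:370]); cv2.imwrite('pics/w11c.png',cv2.resize(g,None,fx=3.6,fy=3.6,interpolation=cv2.INTER_CUBIC))
E
```

```text
[ 0.48333942 -0.36012198  0.18222077] 10.440481303804107 res 0.000932979082383989
bar dir 89.2221781342923 3-dot dir -5.315858062293515
line mid dir from axis 84.34122875236201 0.01278428069726937
 turn [ 0.02 -0.02  4.14] shift [-0.0037 -0.0009  0.1433]
```

View pics/w11c.png

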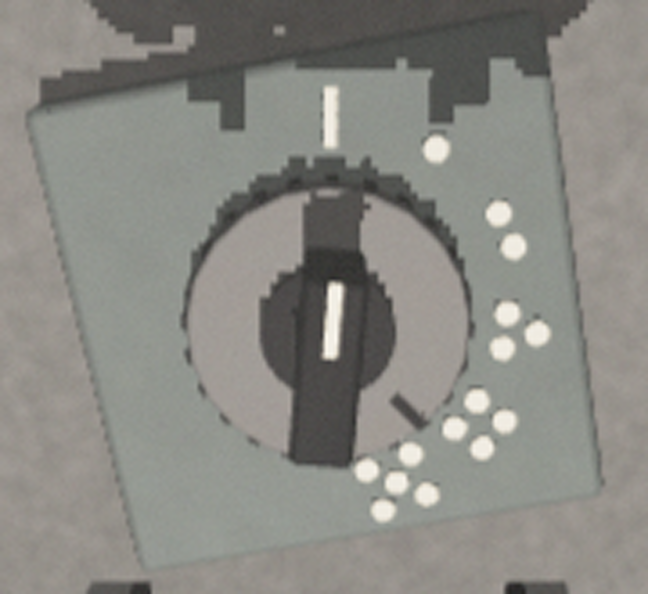

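```bash
python3 - <<'E'
from h import *
m=viewer.camera_model('wrist'); A=np.array([.4833,-.3601])
a=np.radians(85);d=np.array([np.cos(a),np.sin(a)]);n=np.array([-d[1],d[0]])
for z in (.07,.038):
    print(z,[((proj(m,np.r_[A+s*.021*d+t*.007*n,z])[0]-[190,95])*3.6).round(0) for s in (1,-1) for t in (1,-1)])
print('ring',[((proj(m,np.r_[A+.034*np.array(v),.034])[0]-[190,95])*3.6).round(0) for v in ((1,0),(-1,0),(0,1),(0,-1))])
E
```

```text
0.07 [array([300., 277.]), array([368., 283.]), array([284., 466.]), array([349., 471.])]
0.038 [array([303., 243.]), array([364., 248.]), array([288., 415.]), array([347., 420.])]
ring [array([469., 329.]), array([181., 329.]), array([325., 186.]), array([325., 462.])]
```

The crop matches the projected model: the knob axis is at (0.484, -0.360), the bar stands at about 85.5°, and the three-dot direction is -5.3°. I descend and grip the bar.

>>> {"op": "play_rows", "data": {"plan": [0,0,4.7,-0.003,0,0.04,0.5,0,0,4.7,-0.003,0,0.08,0.5,0,0,4.7,-0.003,0,0.11,0.5,0,0,4.7,-0.003,0,0.13,0.5,0,0,4.7,-0.003,0,0.142,0.5,0,0,4.7,-0.003,0,0.142,0.5,0,0,4.7,-0.003,0,0.142,0,0,0,4.7,-0.003,0,0.142,0,0,0,4.7,-0.003,0,0.142,0,0,0,4.7,-0.003,0,0.142,0,0,0,4.7,-0.003,0,0.142,0,0,0,4.7,-0.003,0,0.142,0], "squeeze": 30}}

```text
clock: 38.72
position: [0.4844, -0.3601, 0.0583]
ee_rot: [0.735, 0.678, 0.0, 0.001]
ft_force: [-1.1, 1.3, 7.2]
grip_width: 0.154
grasp_force: 32.3
```

```bash
python3 - <<'E'
from h import *
st(); print(status.get_obs()['torque']); go([.4841,-.3596,.057],-50); go([.4841,-.3596,.057],-95.3)
E
```

```text
t 38.73 p [ 0.4844 -0.3601  0.0583] phi -4.62 z [ 0.001 -0.    -1.   ] F [-1.1  1.3  7.2] w 0.154 gf 32.3 q [-0.17  0.67  0.98  1.75 -0.63  1.07  0.95]
[0.24758199 0.36941602 0.03427493]
 turn [ 7.000e-02 -1.000e-02  4.538e+01] shift [ 0.0004 -0.0004  0.0013]
 turn [ 5.000e-02  7.000e-02 -8.932e+01] shift [ 0.0004 -0.0004  0.0013]
```

>>> {"op": "play_rows", "data": {"plan": [0,0,7,0,0,0,0,0,0,14,0,0,0,0,0,0,21,0,0,0,0,0,0,28,0,0,0,0,0,0,35,0,0,0,0,0,0,42,0,0,0,0,0,0,49,0,0,0,0,0,0,56,0,0,0,0,0,0,63,0,0,0,0,0,0,70,0,0,0,0,0,0,77,0,0,0,0,0,0,84,0,0,0,0,0,0,88,0,0,0,0,0,0,90.7,0,0,0,0,0,0,90.7,0,0,0,0,0,0,90.7,0,0,0,0]}}

```text
clock: 40.72
position: [0.4842, -0.3599, 0.0582]
ee_rot: [0.999, -0.046, 0.0, 0.0]
ft_force: [-2.3, 3.4, 7.8]
grip_width: 0.161
grasp_force: 32.6
```

```bash
python3 - <<'E'
from h import *
st(); print(status.get_obs()['torque'])
E
```

```text
t 40.73 p [ 0.4842 -0.3599  0.0582] phi -95.31 z [ 0.001 -0.    -1.   ] F [-2.3  3.4  7.8] w 0.161 gf 32.6 q [-0.3   0.89  1.26  1.76 -0.91  1.21 -0.44]
[ 0.40022378  0.54533108 -0.03793991]
```

>>> {"op": "play_rows", "data": {"plan": [0,0,0,0,0,0,0.4,0,0,0,0,0,0,0.5,0,0,0,0,0,0,0.5,0,0,0,0,0,-0.03,0.5,0,0,0,0,0,-0.08,0.5,0,0,0,0,0,-0.14,0.5,0,0,0,0,0,-0.14,0.5,0,0,0,0,0,-0.14,0.5]}}

```text
clock: 41.72
position: [0.4841, -0.3593, 0.1968]
ee_rot: [0.999, -0.046, 0.0, -0.001]
ft_force: [-0.8, -0.4, 0.4]
grip_width: 0.501
grasp_force: 0.0
```

```bash
python3 - <<'E'
from h import *
st(); im,m=cam('wrist','w12')
A=np.array([.484,-.3598]); x0=proj(m,np.r_[A,.05])[0]; print('axis px',x0)
k=(im.min(2)>195).astype(np.uint8)
n,l,s,c=cv2.connectedComponentsWithStats(k,connectivity=8)
for i in range(1,n):
    if s[i,4]<30 or s[i,4]>300: continue
    q=unp(m,np.argwhere(l==i)[:,::-1],.07)[:,:2]; mu=q.mean(0); v=np.linalg.svd(q-mu,full_matrices=False)[2][0]
    if np.linalg.norm(mu-A)<.03: print('line',mu.round(4),'pca',np.degrees(np.arctan2(v[1],v[0])).round(1),'axis dir',np.degrees(np.arctan2(*(mu-A)[::-1])).round(1))
a,b=x0.astype(int); g=im[max(0,b-85):b+85,a-110:a+110]; cv2.imwrite('pics/w12c.png',cv2.resize(g,None,fx=3.5,fy=3.5,interpolation=cv2.INTER_CUBIC))
E
```

```text
t 41.73 p [ 0.4841 -0.3593  0.1968] phi -95.31 z [ 0.     0.001 -1.   ] F [-0.8 -0.4  0.4] w 0.501 gf 0.0 q [-0.34  0.66  1.31  1.63 -0.65  1.36 -0.6 ]
axis px [281.55871413 188.05243628]
line [ 0.4977 -0.3611] pca 177.7 axis dir -5.4
```

View pics/w12c.png

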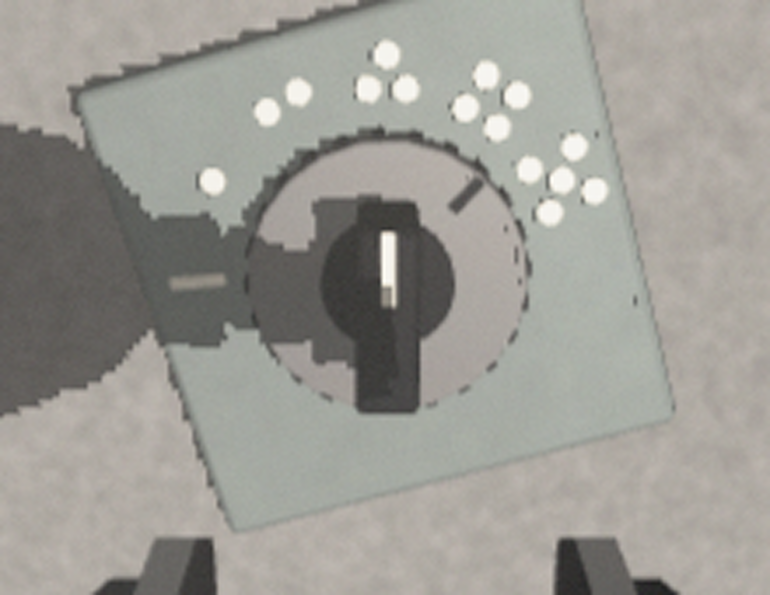

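The knob's white line measures -5.4° against -5.3° for the three-dot mark. The ring mark is unchanged at about -49° before and after. A last check of the gate and the bystanders comes before handing in.

```bash
python3 - <<'E'
from h import *
t,mt=cam('top','t13'); z=cv2.imread('pics/top0.png')
print(boxes(t,mt))
d=np.abs(t.astype(int)-z).max(2)>60
for n,(a,b,c,e) in dict(tape=(135,180,340,385),can=(170,205,410,455),carton=(140,190,115,180),brown=(110,145,205,240),orange=(198,228,105,140),gate=(214,230,275,360)).items(): print(n,d[a:b,c:e].mean().round(3))
p=[np.argwhere(i[214:232,308:352].max(2)<40).mean(0)+[214,308] for i in (z,t)]; print('post px',p)
E
```

```text
[(array([ 52., 268.]), array([410.5, 645.4]), array([ 50.3, 247.5]), 90.0), (array([302., 178.]), array([662.8, -28.4]), array([ 13.4, 156.8]), 86.2), (array([290., 178.]), array([664.1,   2.5]), array([ 13.9, 159.2]), 86.3)]
tape 0.0
can 0.0
carton 0.0
brown 0.0
orange 0.0
gate 0.092
post px [array([221.8125, 319.25  ]), array([222.07692308, 317.92307692])]
```

```bash
python3 -c "
from workcell import manip
print(manip.hand_in())"
```

```text
the job is handed in; nothing more can be done
None
```

The job is handed in: all three blue boxes are in the lane label ends first, the gate is shut against its stop, the inner knob points to three dots, and the outer ring, tape, can and carton have not moved.

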